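Tape the trolley's front bay

ROBOT

A 6-joint arm with a two-finger parallel gripper is mounted at the origin on the work surface. World frame = base frame: x ahead of the robot, y to its left, z up, the work surface at z = 0. Lengths are in m, angles in rad, forces in N, time in s.
With the tool pointing down it reaches from about 0.325 to 0.9 m from the base axis. Payload 3.5 kg.
Tool frame: the origin (TCP) lies at the very end of the fingers, on their centre line; the grasp point (between the pads) lies 19 mm behind it (manip.pinch_z is the distance from the TCP to the grasp point, in m); x points along the fingers, y is the direction in which the jaws open and shut, and the axes are right-handed (so a half turn about x gives the same grasp; the last joint's range is limited). The gripper opens to 85 mm and grips with 20 to 120 N. Pads are 22 mm wide; open, the fingers measure 114 mm over their backs; the gripper's body (76 mm by 85 mm) begins 54 mm behind the grasp point. The pads swing forward as they close: fully open they stand 13 mm farther back than shut.
Start: joints at [-0.103, 0.276, -0.026, 1.268, 0, 1.467], TCP at [0.625, -0, 0.209] pointing down, gripper open.
Joint ranges: [-3.12, 3.12], [-0.85, 1.88], [-1.08, 1.24], [-1.95, 2.15], [-1.57, 1.53], [-3.14, 3.14]. Speed limits (rad/s): [2.57, 2.57, 3.14, 3.14, 3.14, 3.14].

INTERFACE

Orientations are given as [roll, pitch, yaw] about the fixed x, y, z axes, in that order (R = Rz(yaw) Ry(pitch) Rx(roll)).
In Python, from plant import manip, get_image gives the robot as it stands. The module is installed in compiled form; this text tells all that it offers. Calls block until the motion is done:
- manip.move_ptp(position, orientation): joint-space move of the TCP to a pose.
- manip.move_straight(position, frame=None, feed=0.15): straight line of the TCP; frame=None keeps the orientation; feed is the mean speed in m/s.
- manip.set_joints(angles): joint-space move.
- manip.ungrasp() and manip.grasp(strength=None): open the fingers fully, or close them until they stop; strength is the grip in N (None keeps the last).
- manip.hold(seconds).
- manip.ik(position, orientation): joint angles nearest the present ones, or None.
- get_image(name): name is "scene" or "side" or "wrist"; returns a dict with "img" (420x560x3 uint8, blue, green, red), "K" (3x3 intrinsics, pixels), "R" (3x3) and "t" (3): a world point X has camera coordinates R X + t; the wrist camera has in their place "T_tool_cam" (4x4, takes a point from camera to tool coordinates, whose origin is the TCP and whose axes are the tool frame's). Camera axes: x right, y down, z forward; pixel columns grow to the right and rows downward; lengths in m; the calibration is good to about 2 mm. The wrist camera is an equidistant fisheye: a pixel r from the principal point sees the ray r / f radians off the axis. A picture is of the moment at which its call begins: read the wrist's pose just before it. There is no depth.
A pose or a line that the arm cannot do raises manip.IKError and nothing moves.
- manip.hand_in(): hands the job in, once; it reports no verdict.
Readings, each from a call of its own:
- manip.current_t(): time.
- manip.current_joints(): joint angles.
- manip.current_joint_velocities(): joint speeds.
- manip.current_joint_efforts(): joint torques, N m.
- manip.current_eef_pos(): TCP position.
- manip.current_tool_rot(): TCP orientation.
- manip.current_force(): force on the tool from outside, world axes, zero at the start.
- manip.current_ft_torque(): the same for the moment, N m.
- manip.current_opening(): opening from 0.0 (shut) to 1.0 (fully open).
Only numpy, scipy, OpenCV 4.12 (cv2) and the standard library are available. Lean on these libraries where they do the work, as an engineer would, in place of code of your own. Each camera call takes 0.05 s, during which the arm holds its last target. There are 200 camera calls.

TASK

Measure the front bay of the trolley's top tray: hook the end of the tape measure over the outside of the near lip and back the case away, square to the lip, against its spring until its heel has pushed the loose wooden divider firmly back against its stops, without ramming it. Set the case down flat like that, let go, and press its red lock down so that the blade stays out at that length. Leave it there, still hooked and with its heel at the divider, and leave the other things on the tray where they stand.

Things in the scene. Friction and masses are not known exactly. Their poses are not given: they have to be found in the camera images.
- trolley: Rolling steel trolley, does not move. Origin: on the top tier's tray surface at mid-length of the near lip's OUTER face. x points away from the robot into the tray, y along the near lip to the left, z up. Tray 460 deep (x), 640 wide (y). The lip stands 16 mm above the tray surface, 4 mm thick (x 0 to 4 mm); outside it is free air.
- tape_mid (a point): Centre of the tape measure's case, 32 mm above its underside. Loose, upright on the tray: case 70 mm long (x), 36 wide (y, grasp here), 64 high, yellow and black, about 0.5 kg. x points to the heel (flat back face, 35 mm away); the telescoping yellow blade comes out level to -x, its underside 19 mm above the case's underside.
- tape: The tape measure's case again, origin at the centre of its underside; same axes. Stood on the tray, its rubber foot holds it against the blade's spring, also when let go and before it is locked.
- tape_heel (a point): Point on the case's heel (back face), 35 mm in +x from the case's centre and 22 mm above the underside.
- hook (a point): Steel hook at the blade's end: a tab 24 mm wide, 2.5 mm thick, hanging from the blade to 3 mm above the level of the case's underside. The point is on the tab's inner face (towards the case), 8 mm above that level; blade fully in: 55 mm in -x from the case's centre. Case lifted 16 mm or more, it passes over the lip; case within 8 mm of the tray, it catches behind the lip's outer face.
- blade (a joint): How far the blade is drawn out, m: 0 fully in, at most 0.135. A spring draws it in with about 1.5 N, rising to 2.4 N. The job will need 0.08 to 0.13.
- lock (a joint): Red lock on the case's top: 0 up (free), 0.006 to 0.008 down (locked). It snaps down by itself once pressed in by about 3 mm, needs about 9 N and stays down; it then clamps the blade fast. It cannot be pulled up again.
- lock_top (a point): Centre of the top face of the red lock, 28 by 22 mm, in the middle of the case's top, 9 mm above it (73 mm above the underside) while up; pressed straight down.
- divider: Wooden divider board across the tray, 14 mm thick (x), 610 wide, 42 high. Slides along the trolley's x only, with about 2.5 N of rub, and stays where left. Origin: on its face towards the near lip, mid-width, at tray level. Clamps on the side lips stop it 15 to 85 mm farther back than it starts; where is not given, it must be felt: when a push of 10 to 12 N, held a moment, no longer moves it, it is home; 45 N is ramming.
- mug: Red ceramic mug, 74 mm across, 90 mm high, standing at one end of the bay. Bystander; origin at the centre of its underside.
- sugar_tin: Stainless sugar tin, 86 mm across, 116 mm high, standing at one end of the bay. Bystander; origin at the centre of its underside.
- moka_pot: Aluminium moka pot, 104 mm across, 183 mm high, behind the divider. Bystander; origin at the centre of its underside.
- coffee_jar: Amber coffee jar with blue cap, 84 mm across, 130 mm high, behind the divider. Bystander; origin at the centre of its underside.
- espresso_cup: White espresso cup, 62 mm across, 55 mm high, behind the divider. Bystander; origin at the centre of its underside.
- syrup: Green glass bottle, 66 mm across, 190 mm high, behind the divider. Bystander; origin at the centre of its underside.
Mind the look-alikes: they are no part of the job. Of the things that look like the tape, the larger one is meant.

How it is judged:
On the way, in this order (a step that is already met when the one before it is completed fails the run):
1. the hook has caught behind the near lip and the blade is being drawn out, still unlocked (x of hook in the frame of trolley between -0.006 and 0.0025 m and z of hook in the frame of trolley below 0.018 m and value of joint blade above 0.015 m and value of joint lock below 0.002 m), for 0.2 s.
2. with the hook still caught and the lock up, the heel presses the divider home (over 4 N on the divider itself) (x of hook in the frame of trolley between -0.006 and 0.0025 m and z of hook in the frame of trolley below 0.018 m and contact force between tape and divider above 4 N and value of joint blade above 0.06 m and value of joint lock below 0.002 m), for 0.1 s.
At the end, for the whole second after the job is handed in: The tape stands flat on the tray, at rest and square to the lip (within 0.12 rad), its hook behind the near lip (inner face no more than 6 mm clear of the lip), its heel within 5 mm of the divider, which has been pushed back to its stops, its blade out and its red lock down (x of hook in the frame of trolley between -0.006 and 0.0025 m and z of hook in the frame of trolley below 0.018 m and value of joint lock above 0.0038 m and value of joint blade above 0.06 m and x of tape_heel in the frame of divider above -0.005 m and angle between the x axis of tape and the x axis of trolley, either way round below 0.12 rad and z of tape in the frame of trolley below 0.003 m and angle between tape's own z axis and vertical below 0.06 rad and distance of divider from where it was at the start of the episode above 0.008 m and linear speed of tape below 0.02 m/s); the robot touches nothing.
It fails at once if the divider is rammed with more than 45 N (contact force between tape and divider above 45 N).
It fails at once if the tape measure is tipped over (angle between tape's own z axis and vertical above 0.7 rad).
It fails at once if another thing on the tray is shifted by more than 20 mm (distance of any of mug, sugar_tin, moka_pot, coffee_jar, espresso_cup, syrup from where it was at the start of the episode above 0.02 m).
It also fails if it takes over 61 s, if anything falls off the work surface, if the arm or the gripper's body presses on something with over 40 N, if the wrist force passes 120 N, or if a joint passes its speed limit or range.

## Working session

There is one attempt and no reset: what is moved stays moved. The work goes in short steps, each a Python script; the robot and the scene stay as the last script left them, time stands still between calls to the robot, and variables do not carry over. Pictures are saved under pics/ and viewed, about 8 in all and at most 12, crops included, and the job is handed in when it is done.

```bash
mkdir -p pics; ls
python3 - <<'E'
from plant import manip,get_image
import cv2,numpy as np,pickle
d={}
p=manip.current_eef_pos();r=manip.current_tool_rot()
for n in("scene","side","wrist"):
    d[n]=get_image(n)
d['pose']=(p,r)
pickle.dump(d,open('d0.pkl','wb'))
cv2.imwrite('pics/a.png',d['scene']['img']);cv2.imwrite('pics/b.png',d['side']['img'])
cv2.imwrite('pics/c.png',d['wrist']['img'])
print(p,r,manip.current_t(),manip.pinch_z)
for n in d:
    if n!='pose': print(n,{k:np.round(v,3).tolist() for k,v in d[n].items() if k!='img'})
E
```

```text
pics
[6.24173868e-01 9.28729416e-05 2.07751722e-01] [-1.67782754  1.56857268  3.03459697] 0.15 0.0187
scene {'K': [[484.075, 0.0, 276.929], [0.0, 484.075, 213.367], [0.0, 0.0, 1.0]], 'R': [[-0.525, 0.851, -0.0], [0.666, 0.41, -0.623], [-0.53, -0.327, -0.782]], 't': [0.234, -0.268, 1.72]}
side {'K': [[502.522, 0.0, 283.798], [0.0, 502.522, 202.928], [0.0, 0.0, 1.0]], 'R': [[-0.892, -0.452, -0.017], [-0.21, 0.447, -0.87], [0.401, -0.772, -0.493]], 't': [0.431, 0.157, 1.09]}
wrist {'K': [[325.192, 0.0, 282.51], [0.0, 325.192, 209.917], [0.0, 0.0, 1.0]], 'T_tool_cam': [[-0.0, -0.264, 0.965, -0.164], [1.0, 0.001, 0.001, 0.001], [-0.001, 0.965, 0.264, -0.067], [0.0, 0.0, 0.0, 1.0]]}
```

View pics/a.png

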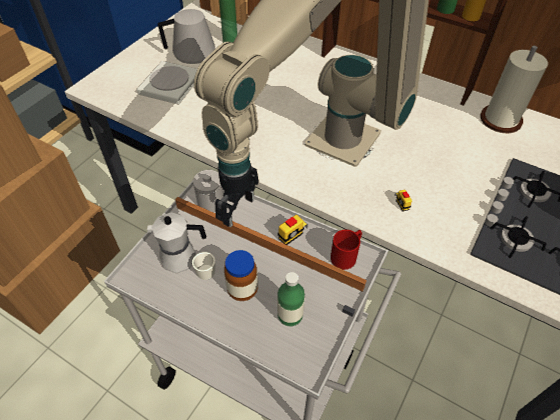

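View pics/b.png

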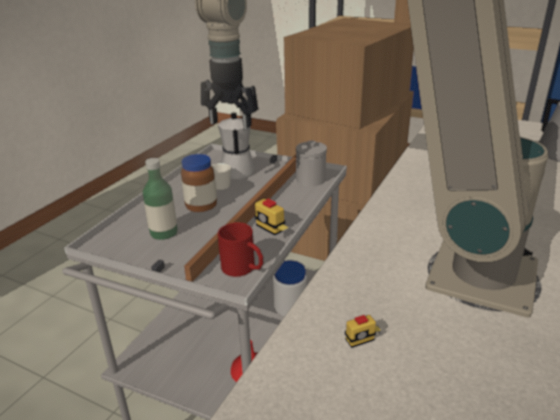

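The scene view shows two tapes. One is on the trolley tray: scene (291,229), side (270,215). The other is on the worktop: scene (403,199), side (361,330). The tray one looks larger and stands in the front bay. The red mug is at scene (345,250) and the tin at (205,188). I'll confirm with a crop.

Run:
```python
import cv2,numpy as np,pickle
d=pickle.load(open('d0.pkl','rb'))
s=d['scene']['img'];b=d['side']['img'];w=d['wrist']['img']
rs=lambda i,sz:cv2.resize(i,sz,interpolation=cv2.INTER_CUBIC)
top=np.hstack([rs(s[180:280,170:370],(500,250)),rs(s[170:230,370:430],(250,250))])
bot=np.hstack([rs(b[170:290,190:350],(440,330)),rs(b[300:350,330:390][:, :],(310,330))])
cv2.imwrite('pics/d.png',np.vstack([top,bot]))
```

```text
(no output)
```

View pics/d.png

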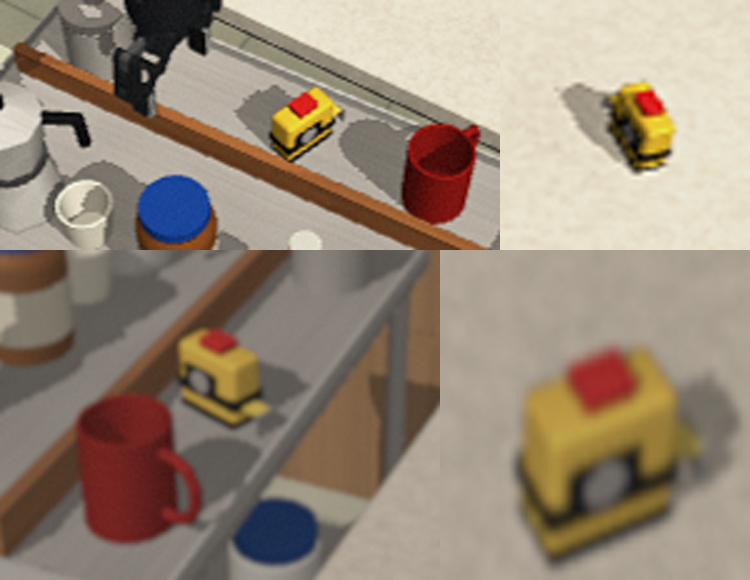

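View pics/c.png

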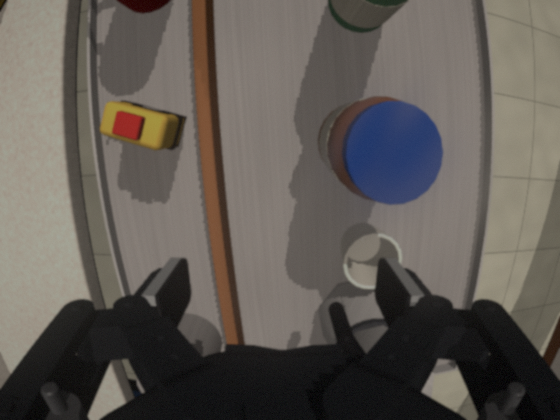

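The crop confirms both are yellow-and-black tapes with a red lock. On the tray tape the heel faces the divider and the blade faces the lip. I'll triangulate next and compare sizes numerically.

```bash
cat > h.py <<'E'
import cv2,numpy as np,pickle
from scipy.spatial.transform import Rotation as Ro
def ray(im,uv,pose=None):
    uv=np.atleast_2d(np.float64(uv));K=im['K']
    a=(uv-[K[0,2],K[1,2]])/K[0,0]
    if 'R' in im:
        d=np.c_[a,np.ones(len(a))]@im['R'];o=-im['R'].T@im['t']
    else:
        r=np.linalg.norm(a,axis=1,keepdims=True)+1e-12
        d=np.c_[a/r*np.sin(r),np.cos(r)]
        T=im['T_tool_cam'];Rt=Ro.from_euler('xyz',pose[1]).as_matrix()
        d=d@(Rt@T[:3,:3]).T;o=np.array(pose[0])+Rt@T[:3,3]
    return o,d/np.linalg.norm(d,axis=1,keepdims=True)
def onz(im,uv,z,pose=None):
    o,d=ray(im,uv,pose);return o+d*((z-o[2])/d[:,2])[:,None]
def tri(rays):
    A=np.zeros((3,3));b=np.zeros(3)
    for o,d in rays:
        P=np.eye(3)-np.outer(d[0],d[0]);A+=P;b+=P@o
    X=np.linalg.solve(A,b)
    return X,[float(np.linalg.norm((np.eye(3)-np.outer(d[0],d[0]))@(X-o))) for o,d in rays]
def mask(im,kind):
    h=cv2.cvtColor(im['img'],cv2.COLOR_BGR2HSV)
    if kind=='red': return cv2.inRange(h,(0,190,110),(6,255,255))|cv2.inRange(h,(174,190,110),(180,255,255))
    if kind=='yel': return cv2.inRange(h,(18,140,90),(34,255,255))
    if kind=='wood': return cv2.inRange(h,(7,110,50),(17,255,200))
def blobs(m,amin=15):
    n,l,s,c=cv2.connectedComponentsWithStats(m)
    return [(s[i,4],np.round(c[i],1).tolist(),s[i,:4].tolist()) for i in range(1,n) if s[i,4]>=amin]
E
python3 - <<'E'
from h import *
d=pickle.load(open('d0.pkl','rb'))
for n in('scene','side','wrist'):
    for k in('red','yel'): print(n,k,blobs(mask(d[n],k)))
E
```

```text
scene red [(np.int32(24), [405.2, 194.2], [403, 192, 6, 6]), (np.int32(64), [291.0, 221.4], [286, 217, 11, 10]), (np.int32(430), [346.7, 247.9], [333, 230, 29, 39])]
scene yel [(np.int32(279), [474.9, 9.8], [465, 0, 21, 21]), (np.int32(109), [404.5, 198.5], [396, 190, 16, 17]), (np.int32(275), [290.8, 227.1], [279, 215, 28, 24]), (np.int32(39), [292.8, 237.3], [284, 231, 18, 13])]
side red [(np.int32(26), [268.7, 203.0], [264, 201, 10, 6]), (np.int32(23), [361.3, 318.9], [357, 317, 10, 6]), (np.int32(107), [236.3, 369.1], [232, 358, 9, 22])]
side yel [(np.int32(399), [269.5, 212.3], [254, 198, 30, 27]), (np.int32(133), [270.6, 226.9], [257, 220, 29, 13]), (np.int32(361), [360.1, 327.6], [346, 316, 33, 24]), (np.int32(90), [359.6, 340.7], [347, 336, 27, 10])]
wrist red [(np.int32(416), [126.6, 123.8], [114, 112, 27, 26])]
wrist yel [(np.int32(1566), [138.6, 123.3], [100, 102, 77, 47])]
```

Run:
```python
from h import *
np.set_printoptions(precision=4,suppress=True)
d=pickle.load(open('d0.pkl','rb'));W=d['wrist'];P=d['pose']
R=[ray(d['scene'],[291,221.4]),ray(d['side'],[268.7,203]),ray(W,[126.6,123.8],P)]
X,e=tri(R);print('lock',X,e)
print('pairs',[tri([R[i],R[j]])[0] for i,j in((0,1),(0,2),(1,2))])
X2,e2=tri([ray(d['scene'],[405.2,194.2]),ray(d['side'],[361.3,318.9])]);print('small lock',X2,e2)
zt=X[2]-0.071
m=mask(W,'wood');pts=[]
for r in range(40,260,10):
    c=np.flatnonzero(m[r,170:260]);pts.append([170+c[0],r]) if len(c) else 0
D=onz(W,pts,zt+.042,P);
a=np.polyfit(D[:,1],D[:,0],1);print('divider x=',a,'res',np.abs(np.polyval(a,D[:,1])-D[:,0]).max(), zt)
g=cv2.cvtColor(W['img'],cv2.COLOR_BGR2GRAY)
for r in range(60,250,20): print(r,g[r,66:130].tolist())
for k,z in(('red',zt+.073),('yel',zt+.06)):
    c=max(cv2.findContours(mask(W,k),0,1)[0],key=cv2.contourArea)[:,0]
    q=onz(W,c,z,P)[:,:2]; print(k,cv2.minAreaRect(np.float32(q*1000)))
```

```text
lock [0.4853 0.0718 0.0998] [0.000518497594995151, 0.0003263028334990031, 0.0005809300634011371]
pairs [array([0.4854, 0.0712, 0.0995]), array([0.4866, 0.0722, 0.1018]), array([0.4851, 0.0721, 0.1   ])]
small lock [0.1756 0.2974 0.0494] [0.0008186335632863508, 0.0008186335632862767]
divider x= [-0.0641  0.5492] res 0.01763447453470457 0.028838825582563038
60 [67, 68, 68, 68, 69, 67, 67, 67, 64, 56, 56, 74, 91, 96, 95, 98, 98, 98, 97, 96, 110, 126, 129, 117, 88, 67, 62, 61, 62, 66, 83, 105, 115, 110, 95, 87, 85, 84, 83, 84, 84, 84, 86, 84, 84, 84, 83, 86, 85, 85, 87, 86, 85, 86, 84, 85, 85, 87, 85, 88, 84, 85, 84, 84]
80 [69, 68, 66, 68, 70, 68, 68, 68, 62, 56, 62, 84, 97, 99, 99, 98, 100, 99, 99, 100, 105, 116, 130, 128, 106, 80, 65, 64, 64, 65, 74, 90, 109, 110, 96, 87, 86, 86, 86, 85, 83, 86, 84, 86, 84, 87, 84, 86, 85, 85, 86, 86, 85, 85, 84, 84, 85, 87, 87, 87, 88, 84, 84, 85]
100 [73, 73, 72, 73, 69, 70, 67, 68, 63, 56, 64, 85, 99, 101, 101, 99, 102, 101, 102, 101, 102, 107, 119, 131, 130, 108, 81, 65, 67, 64, 65, 73, 91, 109, 119, 118, 116, 116, 118, 119, 118, 116, 117, 118, 12
[... 1670 characters left out ...]
 103, 105, 104, 103, 105, 103, 103, 105, 104, 101, 104, 113, 124, 129, 121, 98, 76, 71, 70, 70, 74, 91, 111, 123, 124, 121, 121, 123, 126, 124, 125, 124, 124, 124, 123, 123, 123, 124]
240 [160, 161, 159, 159, 159, 159, 159, 158, 156, 151, 141, 121, 100, 85, 81, 79, 79, 76, 77, 78, 77, 77, 72, 64, 68, 89, 101, 105, 105, 105, 104, 104, 103, 104, 104, 104, 106, 107, 104, 107, 106, 110, 123, 130, 125, 103, 80, 70, 70, 72, 75, 90, 109, 122, 123, 123, 123, 125, 125, 127, 123, 125, 124, 124]
red ((486.0841064453125, 71.55953216552734), (20.365825653076172, 24.812562942504883), 70.98522186279297)
yel ((489.1977844238281, 71.67455291748047), (34.916175842285156, 76.04179382324219), 71.89513397216797)
```

Run:
```python
from h import *
np.set_printoptions(precision=4,suppress=True)
d=pickle.load(open('d0.pkl','rb'));W=d['wrist'];P=d['pose'];zt=.0285
rows=range(60,250,20);cols=[87.5,88.3,89.4,90.9,92.8,95.2,98,101.2,105,109]
L=onz(W,np.c_[cols,rows],zt+.016,P)
a=np.polyfit(L[:,1],L[:,0],1);print('lip',a,'yaw',-a[0],np.polyval(a,L[:,1])-L[:,0],L[0],L[-1])
m=mask(W,'wood');pts=[]
for r in range(70,250,10):
    c=np.flatnonzero(m[r,170:260]);pts.append([170+c[0],r])
D=onz(W,pts,zt+.042,P)
b=np.polyfit(D[:,1],D[:,0],1);print('div',b,np.polyval(b,D[:,1])-D[:,0])
print('lip x, div x at y=.072',np.polyval(a,.072),np.polyval(b,.072))
from plant import manip
for yaw in (0,np.pi): print(manip.ik([.485,.072,.25],[yaw,np.pi/2,0]))
```

```text
lip [-0.0597  0.4142] yaw 0.05972741531532398 [ 0.0002 -0.     -0.0001 -0.0001 -0.     -0.0001 -0.      0.0001 -0.0001
  0.0001] [0.4049 0.1522 0.0445] [ 0.4177 -0.0599  0.0445]
div [-0.0712  0.5491] [-0.0023 -0.0016 -0.0019 -0.0012 -0.0013 -0.0015  0.0173 -0.0006 -0.0016
 -0.0006 -0.0005 -0.0013 -0.0011 -0.0009 -0.0006 -0.0002  0.0002 -0.0004]
lip x, div x at y=.072 0.40992784430343837 0.5440037538499828
[ 0.0154  0.016  -0.244   1.3109  0.      0.0154]
[ 0.0154  0.016  -0.244   1.3109  0.     -3.1261]
```

```bash
cat >> h.py <<'E'
from plant import manip,get_image
ZT=.0285;PSI=.06
ux=np.array([np.cos(PSI),np.sin(PSI),0]);uy=np.array([-np.sin(PSI),np.cos(PSI),0])
LIP=np.array([.40993-.002,.072,0])   # lip outer face point at y=.072
def ori(yaw): return [0,np.pi/2,yaw]
def st(msg=''):
    p=np.array(manip.current_eef_pos());print(msg,'t%.2f'%manip.current_t(),'p',np.round(p,4),'xt %.4f'%((p-LIP)@ux),'F',np.round(manip.current_force(),2),'op %.3f'%manip.current_opening())
E
python3 - <<'E'
from h import *
d=pickle.load(open('d0.pkl','rb'))
print('mug',onz(d['scene'],[345,250],ZT+.05),'tin',onz(d['scene'],[205,188],ZT+.06))
y=-.32
manip.move_ptp([.4855,.0718,.17],ori(y));st('above')
P=(manip.current_eef_pos(),manip.current_tool_rot());W=get_image('wrist')
cv2.imwrite('pics/e.png',W['img']);pickle.dump((P,W),open('d1.pkl','wb'))
for k,z in(('red',ZT+.073),('yel',ZT+.063)):
    c=max(cv2.findContours(mask(W,k),0,1)[0],key=cv2.contourArea)[:,0]
    q=onz(W,c,z,P)[:,:2]; print(k,cv2.minAreaRect(np.float32(q*1000)),q.mean(0))
E
```

```text
mug [[0.47880282 0.23972555 0.0785    ]] tin [[ 0.50456616 -0.21729472  0.0885    ]]
above t1.20 p [0.4862 0.0717 0.1703] xt 0.0782 F [-0.24  0.13  1.1 ] op 1.000
red ((474.382568359375, 67.90696716308594), (2.8085482120513916, 4.766393184661865), 89.2892074584961) [0.47499006 0.06816844]
yel ((482.4656982421875, 72.11857604980469), (31.47389793395996, 69.8561782836914), 72.52416229248047) [0.48197358 0.07265996]
```

View pics/e.png

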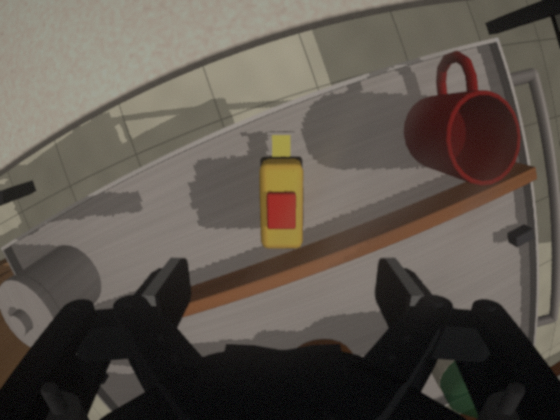

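The tape lies exactly along the jaws' mid-plane: case at columns 261–302, lock at (281,210), and blade and hook at (281,133) pointing to the lip. The yaw of −0.32 is right. Grasping now.

Run:
```python
from h import *
y=-.32
manip.move_straight([.4855,.0718,ZT+.021],feed=.12);st('down')
manip.grasp(60);st('gripped')
zg=manip.current_eef_pos()[2]
p=np.array(manip.current_eef_pos())
manip.move_straight([p[0],p[1],zg+.027],feed=.1);st('lift')
t=LIP+ux*.040; 
yt=(p-LIP)@uy
t=t+uy*(yt+.0); t[2]=zg+.027
manip.move_straight(t,ori(PSI),feed=.06);st('over lip')
open('zg','w').write(str(zg));print(zg,yt)
P=(manip.current_eef_pos(),manip.current_tool_rot());W=get_image('wrist');S=get_image('side')
pickle.dump((P,W,S),open('d2.pkl','wb'))
im=np.hstack([W['img'][60:300,130:430],cv2.resize(S['img'][160:280,200:350],(300,240),interpolation=2)])
cv2.imwrite('pics/f.png',im)
```

```text
down t2.40 p [0.4864 0.0718 0.0502] xt 0.0783 F [ 0.37  0.29 -0.1 ] op 0.998
gripped t2.92 p [0.4857 0.0715 0.0501] xt 0.0776 F [-2.15 -1.62  5.26] op 0.383
lift t3.35 p [0.4853 0.0716 0.0765] xt 0.0772 F [-0.14  0.26 -6.08] op 0.388
over lip t4.12 p [0.4482 0.0692 0.0767] xt 0.0400 F [-0.85  0.33 -6.86] op 0.384
0.050107901837101086 -0.005198297162699196
```

View pics/f.png

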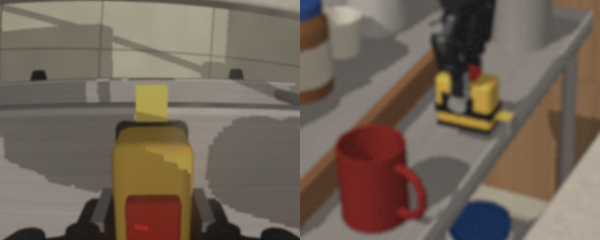

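The blade points square at the lip. A grey band outside the lip line is ambiguous, so I'll triangulate it before lowering.

Run:
```python
from h import *
d=pickle.load(open('d0.pkl','rb'));P2,W2,_=pickle.load(open('d2.pkl','rb'))
g=cv2.cvtColor(W2['img'],cv2.COLOR_BGR2GRAY)
for c in (195,340): print(c,list(zip(range(130,176),np.median(g[130:176,c-2:c+3],axis=1).astype(int).tolist())))
# edge lines in d0 at row 120 : (name,col)
def xz(im,uv,P):
    o,dd=ray(im,uv,P);dd=dd[0];r=o-LIP
    return np.array([r@ux,o[2]]),np.array([dd@ux,dd[2]])
for n,c in(('outer dark',76),('band start',77.3),('bright',91),('inner dark/tray',99.5)):
    for z in(-.03,0,.0285,.0445):
        a,b=xz(d['wrist'],[c,120],d['pose']);print(n,z,'%.4f'%(a+b*(z-a[1])/b[1])[0])
for r in range(136,172,2):
    a,b=xz(W2,[195,r],P2);print(r,['%.4f'%(a+b*(z-a[1])/b[1])[0] for z in(-.03,0,.0285,.0445)])
```

```text
195 [(130, 111), (131, 112), (132, 111), (133, 111), (134, 110), (135, 111), (136, 110), (137, 109), (138, 102), (139, 98), (140, 102), (141, 103), (142, 100), (143, 96), (144, 94), (145, 95), (146, 97), (147, 96), (148, 96), (149, 96), (150, 95), (151, 95), (152, 94), (153, 95), (154, 96), (155, 97), (156, 97), (157, 95), (158, 95), (159, 94), (160, 96), (161, 95), (162, 88), (163, 77), (164, 73), (165, 76), (166, 79), (167, 86), (168, 95), (169, 103), (170, 107), (171, 108), (172, 107), (173, 107), (174, 103), (175, 98)]
340 [(130, 111), (131, 112), (132, 110), (133, 111), (134, 111), (135, 111), (136, 113), (137, 111), (138, 117), (139, 132), (140, 142), (141, 142), (142, 138), (143, 135), (144, 136), (145, 136), (146, 136), (147, 136), (148, 135), (149, 136), (150, 136), (151, 135), (152, 135), (153, 136), (154, 137), (155, 137), (156, 136), (157, 136), (158, 135), (159, 136), (160, 135), (161, 127), (162, 110), (163, 92), (164, 88), (165, 89), (166, 92), (167, 111), (168, 137), (169, 150), (170, 154), (171, 153), (172, 155), (173, 153), (174, 149), (175, 142)]
outer dark -0.03 -
[... 537 characters left out ...]
 '-0.0133', '-0.0149', '-0.0157']
144 ['-0.0100', '-0.0118', '-0.0135', '-0.0145']
146 ['-0.0083', '-0.0103', '-0.0122', '-0.0133']
148 ['-0.0066', '-0.0088', '-0.0108', '-0.0120']
150 ['-0.0049', '-0.0073', '-0.0095', '-0.0108']
152 ['-0.0032', '-0.0057', '-0.0082', '-0.0095']
154 ['-0.0014', '-0.0042', '-0.0068', '-0.0083']
156 ['0.0003', '-0.0027', '-0.0055', '-0.0070']
158 ['0.0020', '-0.0011', '-0.0041', '-0.0058']
160 ['0.0037', '0.0004', '-0.0028', '-0.0045']
162 ['0.0054', '0.0019', '-0.0014', '-0.0033']
164 ['0.0072', '0.0035', '-0.0001', '-0.0020']
166 ['0.0089', '0.0050', '0.0013', '-0.0008']
168 ['0.0106', '0.0065', '0.0027', '0.0005']
170 ['0.0124', '0.0081', '0.0040', '0.0017']
```

The geometry is consistent. The bright rows 168–174 are the lip top at x_t 0–4 mm, with its outer face next to them. The hook end is at x_t ≈ −17 mm, clear of the lip, so I'm lowering and starting to draw.

```bash
cat >> h.py <<'E'
YT=-.0052
def go(xt,z,feed):
    t=LIP+ux*xt+uy*YT;t[2]=z;manip.move_straight(t,feed=feed)
def fx(n=5):
    v=[]
    for _ in range(n): manip.hold(.03);v.append(np.array(manip.current_force()))
    return np.mean(v,axis=0)@ux
E
python3 - <<'E'
from h import *
zg=float(open('zg').read())
go(.040,zg+.003,.05);manip.hold(.2);st('low')
b=fx();print('base',b)
for x in(.05,.056,.062,.07,.08):
    go(x,zg+.003,.03);print(x,'dF %.2f'%(fx()-b));st()
open('base','w').write(str(b))
P=(manip.current_eef_pos(),manip.current_tool_rot());W=get_image('wrist');S=get_image('side')
pickle.dump((P,W,S),open('d3.pkl','wb'))
im=np.hstack([W['img'][60:300,130:430],cv2.resize(S['img'][160:280,200:350],(300,240),interpolation=2)])
cv2.imwrite('pics/g.png',im)
E
```

```text
low t5.06 p [0.4482 0.0692 0.0533] xt 0.0401 F [ 1.77 -0.22 -6.92] op 0.387
base 0.3556968536505751
0.05 dF -0.43
 t5.88 p [0.4578 0.0698 0.053 ] xt 0.0497 F [ 1.12 -0.27 -6.67] op 0.386
0.056 dF -0.41
 t6.39 p [0.4642 0.0702 0.0531] xt 0.0560 F [-0.45 -0.5  -5.71] op 0.381
0.062 dF -2.19
 t6.91 p [0.4698 0.0705 0.053 ] xt 0.0617 F [-2.96 -0.15 -6.19] op 0.383
0.07 dF -1.98
 t7.49 p [0.478  0.071  0.0531] xt 0.0699 F [-1.56 -0.3  -6.63] op 0.386
0.08 dF -2.17
 t8.14 p [0.4879 0.0716 0.0531] xt 0.0798 F [-1.31  0.29 -6.11] op 0.388
```

View pics/g.png

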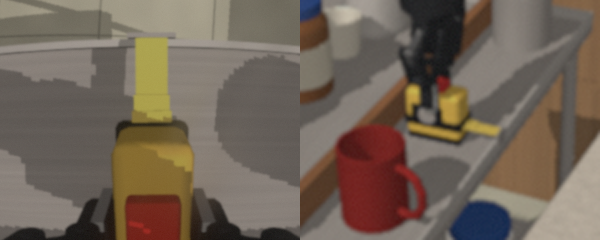

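The picture shows the hook seated on the lip with the blade drawn out (crop (150,38) to (150,120)) and straight. The force shows about 2 N of spring. Next I push the divider and feel for the stops.

Run:
```python
from h import *
zg=float(open('zg').read());b=float(open('base').read())
go(.097,zg+.003,.03);print('.097 dF %.2f'%(fx()-b))
x=.097;prev=0
while x<.192:
    hi=prev<-6.5
    x+=.0005 if hi else .002
    go(x,zg+.003,.02);f=fx(4)-b
    print('%.4f act %.4f dF %.2f'%(x,(np.array(manip.current_eef_pos())-LIP)@ux,f))
    prev=f
    if f<-12.5: break
manip.hold(.3);print('held dF %.2f'%(fx(8)-b));st()
open('xp','w').write(str(x))
```

```text
.097 dF -2.20
0.0990 act 0.0990 dF -2.68
0.1010 act 0.1010 dF -2.52
0.1030 act 0.1025 dF -3.76
0.1050 act 0.1044 dF -4.37
0.1070 act 0.1069 dF -4.37
0.1090 act 0.1091 dF -4.26
0.1110 act 0.1112 dF -3.80
0.1130 act 0.1132 dF -3.70
0.1150 act 0.1151 dF -3.60
0.1170 act 0.1171 dF -3.70
0.1190 act 0.1191 dF -3.87
0.1210 act 0.1211 dF -4.06
0.1230 act 0.1231 dF -3.96
0.1250 act 0.1251 dF -3.73
0.1270 act 0.1271 dF -3.80
0.1290 act 0.1291 dF -3.78
0.1310 act 0.1311 dF -4.16
0.1330 act 0.1331 dF -3.67
0.1350 act 0.1351 dF -3.83
0.1370 act 0.1371 dF -4.29
0.1390 act 0.1391 dF -3.84
0.1410 act 0.1411 dF -3.84
0.1430 act 0.1431 dF -4.42
0.1450 act 0.1451 dF -3.91
0.1470 act 0.1471 dF -4.14
0.1490 act 0.1491 dF -4.08
0.1510 act 0.1511 dF -4.40
0.1530 act 0.1531 dF -4.25
0.1550 act 0.1550 dF -4.09
0.1570 act 0.1570 dF -3.97
0.1590 act 0.1590 dF -4.46
0.1610 act 0.1611 dF -3.94
0.1630 act 0.1630 dF -4.26
0.1650 act 0.1651 dF -3.88
0.1670 act 0.1670 dF -3.86
0.1690 act 0.1690 dF -4.09
0.1710 act 0.1694 dF -8.03
0.1715 act 0.1694 dF -8.80
0.1720 act 0.1694 dF -9.45
0.1725 act 0.1694 dF -10.10
0.1730 act 0.1694 dF -11.29
0.1735 act 0.1694 dF -12.01
0.1740 act 0.1693 dF -12.82
held dF -12.57
 t26.18 p [0.5773 0.0769 0.0524] xt 0.1693 F [-12.32   0.3   -1.3 ] op 0.388
```

Home: the divider stopped at x_t 0.1694 m and a push of about 10 N net didn't move it when held. Next I set it down flat, relax and release.

Run:
```python
from h import *
zg=float(open('zg').read());x=.1735
for dz in(.0015,0,-.001,-.002):
    go(x,zg+dz,.02);manip.hold(.15);st('dz %.4f'%dz)
print('rot',np.round(manip.current_tool_rot(),3))
go(.1712,zg-.002,.02);manip.hold(.2);st('relaxed')
manip.ungrasp();manip.hold(.2);st('open')
p=np.array(manip.current_eef_pos());manip.move_straight([p[0],p[1],ZT+.16],feed=.15);st('up')
P=(manip.current_eef_pos(),manip.current_tool_rot());W=get_image('wrist');S=get_image('side');C=get_image('scene')
pickle.dump((P,W,S,C),open('d4.pkl','wb'))
for k,z in(('red',ZT+.073),('yel',ZT+.063)):
    for a in blobs(mask(W,k),60): print(k,a)
im=np.hstack([W['img'][20:320,130:430],np.vstack([cv2.resize(S['img'][160:280,180:360],(300,200),interpolation=2),cv2.resize(C['img'][180:280,220:370],(300,200),interpolation=2)])[:300]])
cv2.imwrite('pics/h.png',im)
```

```text
dz 0.0015 t26.57 p [0.5774 0.0769 0.051 ] xt 0.1694 F [-11.66   0.5   -2.31] op 0.381
dz 0.0000 t26.98 p [0.5773 0.0769 0.0503] xt 0.1694 F [-13.53  -0.98   2.45] op 0.385
dz -0.0010 t27.38 p [0.5773 0.0769 0.0503] xt 0.1694 F [-14.78  -0.7    7.1 ] op 0.384
dz -0.0020 t27.77 p [0.5774 0.0769 0.0502] xt 0.1694 F [-16.8   -0.78  13.26] op 0.384
rot [-3.054  1.564 -2.994]
relaxed t28.24 p [0.5774 0.0769 0.0503] xt 0.1695 F [-12.65  -0.88   9.2 ] op 0.386
open t29.01 p [0.5791 0.0771 0.048 ] xt 0.1712 F [ 0.4  -0.05  0.75] op 1.001
up t30.09 p [0.5782 0.077  0.1873] xt 0.1703 F [-1.8   0.37 -0.28] op 1.000
yel (np.int32(219), [280.9, 146.2], [272, 134, 20, 21])
yel (np.int32(2174), [281.5, 196.0], [262, 157, 41, 84])
```

View pics/h.png

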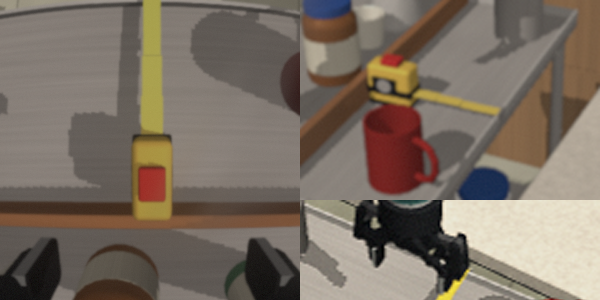

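The tape is flat and square, hooked on the lip, with its heel at the divider. The lock shows red at crop (151,183). Now I close the fingers and press it.

Run:
```python
from h import *
P,W,S,C=pickle.load(open('d4.pkl','rb'))
h=cv2.cvtColor(W['img'],cv2.COLOR_BGR2HSV)
m=cv2.inRange(h,(0,150,80),(9,255,255))|cv2.inRange(h,(172,150,80),(180,255,255));m[:,:240]=0;m[:,330:]=0
bl=max(blobs(m));q=onz(W,bl[1],ZT+.073,P)[0];print(bl,q,'xt %.4f yt %.4f'%((q-LIP)@ux,(q-LIP)@uy))
assert abs((q-LIP)@ux-.1694)<.006
manip.grasp(60)
go(.1694,ZT+.09,.15);manip.hold(.2)
b=np.array(manip.current_force())[2];st('above lock')
z=ZT+.080
go(.1694,z,.05)
for i in range(40):
    z-=.001;go(.1694,z,.03);manip.hold(.05)
    f=np.array(manip.current_force())[2]-b;zz=manip.current_eef_pos()[2];print('%.4f %.4f F %.1f'%(z,zz,f))
    if f>22 or zz<ZT+.063: break
manip.hold(.2);st('pressed')
go(.1694,ZT+.16,.15);st('up')
```

```text
(np.int32(876), [281.5, 203.6], [269, 187, 26, 34]) [0.57504884 0.07643437 0.1015    ] xt 0.1671 yt -0.0056
above lock t31.82 p [0.5786 0.077  0.12  ] xt 0.1707 F [0.35 0.32 0.39] op 0.000
0.1075 0.1076 F 0.1
0.1065 0.1065 F -1.2
0.1055 0.1054 F -0.7
0.1045 0.1045 F -0.0
0.1035 0.1034 F -0.2
0.1025 0.1024 F -0.4
0.1015 0.1015 F -0.4
0.1005 0.1005 F 0.8
0.0995 0.0994 F -0.9
0.0985 0.0984 F -1.3
0.0975 0.0975 F 0.3
0.0965 0.0964 F -0.2
0.0955 0.0955 F -0.6
0.0945 0.0944 F -0.5
0.0935 0.0935 F -0.9
0.0925 0.0925 F -0.8
0.0915 0.0915 F -0.2
pressed t37.48 p [0.5774 0.0769 0.0915] xt 0.1694 F [ 0.31 -0.2  -0.1 ] op 0.000
up t38.27 p [0.5766 0.0769 0.1876] xt 0.1687 F [-0.09 -0.71 -0.29] op 0.004
```

No contact was felt down to 0.0915 m, which I didn't expect. I'll look before doing anything else.

Run:
```python
from h import *
P=(manip.current_eef_pos(),manip.current_tool_rot());W=get_image('wrist');S=get_image('side')
pickle.dump((P,W,S),open('d5.pkl','wb'))
h=cv2.cvtColor(W['img'],cv2.COLOR_BGR2HSV)
m=cv2.inRange(h,(0,150,80),(9,255,255))|cv2.inRange(h,(172,150,80),(180,255,255));m[:,:240]=0;m[:,330:]=0
for b in blobs(m): print(b)
print(blobs(mask(W,'yel'),60))
print('side',blobs(mask(S,'red')),blobs(mask(S,'yel')))
im=np.hstack([W['img'][20:320,130:430],cv2.resize(S['img'][170:245,200:300],(400,300),interpolation=2)])
cv2.imwrite('pics/i.png',im)
```

```text
(np.int32(875), [281.5, 205.5], [269, 189, 26, 34])
[(np.int32(111), [279.9, 152.1], [273, 145, 18, 12]), (np.int32(2178), [281.5, 197.4], [262, 158, 41, 84])]
side [(np.int32(29), [360.1, 319.4], [356, 317, 9, 6]), (np.int32(99), [236.3, 368.7], [232, 358, 9, 22])] [(np.int32(378), [235.8, 204.8], [220, 194, 31, 22]), (np.int32(266), [255.0, 219.7], [222, 214, 76, 14]), (np.int32(361), [360.1, 327.6], [346, 316, 33, 24]), (np.int32(90), [359.7, 340.8], [347, 336, 27, 10])]
```

View pics/i.png

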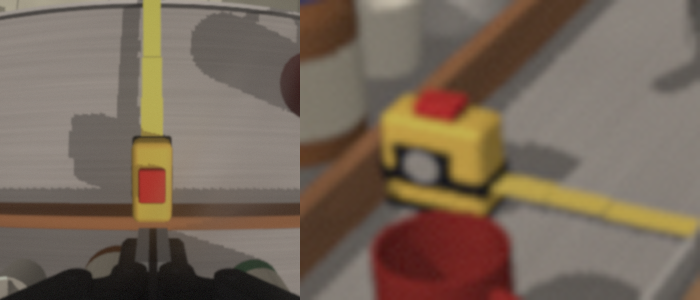

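Run:
```python
from h import *
P,W,S=pickle.load(open('d5.pkl','rb'));P4,W4,S4,C4=pickle.load(open('d4.pkl','rb'))
def red(im,box):
    h=cv2.cvtColor(im['img'],cv2.COLOR_BGR2HSV)
    m=cv2.inRange(h,(0,150,80),(9,255,255))|cv2.inRange(h,(172,150,80),(180,255,255))
    k=np.zeros_like(m);x0,x1,y0,y1=box;k[y0:y1,x0:x1]=m[y0:y1,x0:x1];return max(blobs(k,5))
s=red(S,(215,260,180,212));w=red(W,(240,330,150,250));w4=red(W4,(240,330,150,250));print(s,w,w4)
for P_,W_,q in((P,W,w),(P4,W4,w4)):
    X,e=tri([ray(S,s[1]),ray(W_,q[1],P_)]);print(X,e,'xt %.4f yt %.4f'%((X-LIP)@ux,(X-LIP)@uy))
# fingertip as seen in the wrist camera: project the TCP
T=np.linalg.inv(W['T_tool_cam']);
for dx in(0,-.01,-.02,-.03):
    c=T[:3]@[dx,0,0,1];r=np.hypot(c[0],c[1]);th=np.arctan2(r,c[2]);print(dx,c[:2]/r*th*W['K'][0,0]+W['K'][:2,2])
g=cv2.cvtColor(W['img'],cv2.COLOR_BGR2GRAY);print(g[225:290:2,276:292:2])
```

```text
(np.int32(89), [235.3, 195.2], [229, 192, 14, 8]) (np.int32(875), [281.5, 205.5], [269, 189, 26, 34]) (np.int32(876), [281.5, 203.6], [269, 187, 26, 34])
[0.57448027 0.07624203 0.10239631] [0.0004564026202850191, 0.0004564026202851159] xt 0.1665 yt -0.0058
[0.57443712 0.07624029 0.10239352] [0.0004173891667228758, 0.0004173891667230955] xt 0.1665 yt -0.0058
0 [281.80529188 247.96921088]
-0.01 [281.76981416 255.26228922]
-0.02 [281.73042589 263.40162558]
-0.03 [281.68650434 272.53136569]
[[145 144 146 143 144 143 144 143]
 [150 148 148 147 146 147 148 146]
 [149 147 147 148 148 148 147 148]
 [147 148 148 148 146 147 149 148]
 [147 148 146 146 146 145 147 146]
 [147 147 148 147 148 146 147 148]
 [146 144 145 145 145 146 147 148]
 [136 137 138 136 138 137 137 138]
 [123 121 122 120 121 121 122 122]
 [106 106 106 106 107 104 105 107]
 [103 102 102 103 102 103 102 103]
 [ 93  92  87  87  85  89  93  93]
 [ 77  73  53  48  51  62  79  76]
 [ 73  69  50  45  46  59  71  73]
 [ 74  67  47  41  40  55  71  73]
 [ 74  66  44  45  41  54  70  72]
 [ 74  68  43  42  39  54  70  72]
 [ 72  67  45  40  39  51  70  72]
 [ 72  65  41  41  38  48  70  71]
 [ 71  64  41  36  36  51  71  72]
 [ 70  63  39  36  34  49  69  70]
 [ 71  65  39  35  35  49  70  68]
 [ 68  61  37  35  33  46  67  69]
 [ 70  57  36  33  30  42  65  69]
 [ 68  55  37  31  32  42  65  70]
 [ 68  56  33  31  31  42  66  68]
 [ 69  54  32  29  28  39  66  69]
 [ 67  51  33  28  29  38  64  69]
 [ 73  54  32  28  28  37  68  73]
 [ 90  66  33  30  34  44  84  88]
 [ 83  65  34  28  29  43  83  73]
 [ 62  66  35  31  29  45  72  42]
 [ 50  60  33  25  29  42  65  28]]
```

The lock is unchanged: same blob area, still up, tape unmoved. The apparent sizes in the wrist view (lock 26 px for 22 mm, case 41 px for 36 mm) put the lock about 10–15 mm lower than my triangulation did. At that height its x_t also agrees with 0.1694. So ZT was too high relative to the arm, and I'll keep descending under the force guard.

Run:
```python
from h import *
go(.1694,.094,.15);manip.hold(.15)
b=np.array(manip.current_force())[2];st('above lock')
z=.092
for i in range(26):
    z-=.001;go(.1694,z,.03);manip.hold(.05)
    f=np.array(manip.current_force())[2]-b;zz=manip.current_eef_pos()[2];print('%.4f %.4f F %.1f'%(z,zz,f))
    if f>22: break
manip.hold(.1);st('pressed')
go(.1694,.187,.2);st('up')
P=(manip.current_eef_pos(),manip.current_tool_rot());W=get_image('wrist');S=get_image('side');C=get_image('scene')
pickle.dump((P,W,S,C),open('d6.pkl','wb'))
h=cv2.cvtColor(W['img'],cv2.COLOR_BGR2HSV)
m=cv2.inRange(h,(0,150,80),(9,255,255))|cv2.inRange(h,(172,150,80),(180,255,255));m[:,:240]=0;m[:,330:]=0
print(blobs(m),blobs(mask(W,'yel'),60))
im=np.hstack([W['img'][20:320,130:430],cv2.resize(S['img'][170:245,200:300],(400,300),interpolation=2)])
cv2.imwrite('pics/j.png',im)
```

```text
above lock t39.31 p [0.5787 0.077  0.0955] xt 0.1707 F [ 0.2  -0.36  0.01] op -0.001
0.0910 0.0912 F -0.2
0.0900 0.0899 F 0.3
0.0890 0.0889 F -0.2
0.0880 0.0880 F -0.5
0.0870 0.0869 F -0.5
0.0860 0.0859 F 0.1
0.0850 0.0850 F -0.7
0.0840 0.0839 F -0.6
0.0830 0.0829 F -0.3
0.0820 0.0820 F -0.1
0.0810 0.0810 F 0.6
0.0800 0.0804 F 4.1
0.0790 0.0786 F -0.1
0.0780 0.0777 F 0.4
0.0770 0.0769 F 0.6
0.0760 0.0760 F 0.7
0.0750 0.0749 F -0.3
0.0740 0.0740 F -0.1
0.0730 0.0729 F 0.7
0.0720 0.0728 F 5.2
0.0710 0.0728 F 11.0
0.0700 0.0727 F 15.6
0.0690 0.0727 F 20.5
0.0680 0.0726 F 25.7
pressed t46.61 p [0.5775 0.077  0.0726] xt 0.1696 F [-9.33 -0.32 24.82] op -0.000
up t47.35 p [0.5764 0.077  0.1856] xt 0.1685 F [-0.37  0.73  0.12] op 0.003
[(np.int32(747), [281.6, 204.9], [270, 190, 25, 31])] [(np.int32(138), [280.3, 150.9], [272, 142, 19, 15]), (np.int32(2376), [281.4, 199.6], [262, 159, 41, 85])]
```

View pics/j.png

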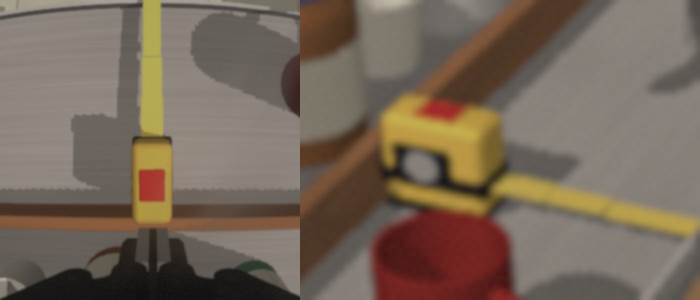

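The lock is down. It snapped at about 0.080 m and bottomed at 0.0727 m, and the red area shrank from 875 to 747 px and now sits flush. The heel is still at the divider and the blade reaches the lip. The arm is clear, so I'm handing in.

Run:
```python
from plant import manip
manip.hand_in();print(manip.current_t())
```

```text
the job is handed in; nothing more can be done
the job is handed in; nothing more can be done
```

The job is handed in; no verdict was reported. The clock was at about 47.5 s of the 61 s allowed at my last reading.

**What I did**
- I took the larger tape, the one on the tray, and squared it to the lip. I hooked it over the near lip, and the force reading showed about 2 N of spring as the blade came out.
- I backed the case off with it held 3 mm clear of the tray, pushing the divider about 67 mm until it stopped. It held with about 12.5 N on the wrist, roughly 10 N of that on the divider.
- I set the case down flat and let go. Then I pressed the red lock, which snapped at about 0.080 m, bottomed 8 mm lower, and took about 25 N at the end.

**Last checks**
- **Lock and blade:** in the last wrist and side pictures the lock is flush and the blade is straight. By geometry it is out about 0.114 m and runs to the lip.
- **Heel and other items:** the heel looks to be at the divider, and nothing else appears to have moved. I judged both by eye and did not measure them after locking.
- **Hook:** it was last seen clearly on the lip early in the draw. The final crops show only that the blade still reaches the lip.

**What disagreed**
- My triangulated lock height was about 20 mm too high relative to the arm. The first press therefore stopped in free air and did nothing.
- The apparent sizes in the wrist view showed the lock was lower, and the second press, guarded by force, found it. The other vertical moves were measured from the grasp height, so this error did not affect them.

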